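# Uncap the long microscope objective

### The job

Uncap the long microscope objective: lift the tallest dust cap off the objective it covers and set it down gently, open end down, inside the empty round cap dish. Leave the objective standing where it is, and leave the shorter covered objective with its cap on.

Things in the scene. Friction and masses are not known exactly. Their poses are not given: they have to be found in the camera images.
- long_cap_center (a point): Centre (half-way up) of the tallest dust cap: loose cream-grey plastic cylinder, 44 mm diameter, 60 mm tall, closed top, open below, 30 g; z up. Starts with its rim on the long objective's foot, centre 42 mm above the table, 6 mm of room round the objective; lifts straight off (46 mm to clear). Grip across its sides, any yaw, at its centre or up to 15 mm higher, to clear foot and dish.
- long_lens_foot (a point): Centre of the top face of the long objective's round grey plastic foot (60 mm diameter, 12 mm thick, loose on the table), 12 mm above the table, z up. The objective, a steel barrel of 27 mm diameter hidden under the tall cap, is fixed upright on it, its tip 46 mm above this point; together about 0.3 kg.
- empty_dish_floor (a point): Centre of the inner floor of the empty cap dish: round, aluminium with black rubber floor, fixed, 80 mm outer and 72 mm inner diameter, floor 6 mm and rim 14 mm above the table, z up. The cap standing in it has its centre 30 mm above this point. An identical dish near by is taken: another cap, 50 mm tall, stands in it.
- short_cap_center (a point): Centre of the shorter dust cap (same plastic, 44 mm diameter, 40 mm tall, top 52 mm above the table) on the short objective, on an identical foot: leave it alone. A third objective stands uncapped on its own foot.
Mind the look-alikes: they are no part of the job. Leave any pink look-alike of the part that bears long_cap_center alone. Leave any yellow look-alike of the part that bears empty_dish_floor alone.

How it is judged (in metres and radians):
On the way:
1. the tall cap is lifted clear of the objective (z of long_cap_center in the frame of long_lens_foot above 0.07 m), for 0.05 s.
At the end, for the whole second after the job is handed in: The tall cap rests in the empty dish, open end down, within 10 degrees of upright, centre within 18 mm of the dish's axis and 26 to 34 mm above its floor. The long objective is upright within 10 degrees and, like the short cap, within 30 mm of its start (horizontal distance between long_cap_center and empty_dish_floor below 0.018 m and z of long_cap_center in the frame of empty_dish_floor between 0.026 and 0.034 m and angle between each of long_cap_center, long_lens_foot's own z axis and vertical below 0.17 rad and linear speed of long_cap below 0.02 m/s and distance of each of long_lens_foot, short_cap_center from where it was at the start of the episode below 0.03 m); the robot touches nothing.
It fails at once if the tall cap is dropped: let go over the dish while its rim is more than 25 mm above the dish's floor (horizontal distance between long_cap_center and empty_dish_floor below 0.06 m and z of long_cap_center in the frame of empty_dish_floor above 0.055 m and contact force between the fingers and long_cap below 0.02 N).
It also fails if it takes over 40 s, if anything falls off the work surface, if the arm or the gripper's body presses on something with over 40 N, if the wrist force passes 120 N, or if a joint passes its speed limit or range.

### The arm

A 6-joint arm with a two-finger parallel gripper is mounted at the origin on the work surface. World frame = base frame: x ahead of the robot, y to its left, z up, the work surface at z = 0. Lengths are in mm, angles in rad, forces in N, time in s.
With the tool pointing down it reaches from about 275 to 875 mm from the base axis. Payload 12.5 kg.
Tool frame: the origin (TCP) lies midway between the tips of the shut fingers; the grasp point (between the pads) lies 19 mm behind it (bot.grip_depth is the distance from the TCP to the grasp point, in mm); z points along the fingers, x is the direction in which the jaws open and shut, and the axes are right-handed (so a half turn about z gives the same grasp; the last joint's range is limited). The gripper opens to 85 mm and grips with 20 to 120 N. Pads are 22 mm wide; open, the fingers measure 114 mm over their backs; the gripper's body (76 mm by 85 mm) begins 54 mm behind the grasp point. The pads swing forward as they close: fully open they stand 13 mm farther back than shut.
Start: joints at [-1.426, 0.351, 1.652, -0, 1.139, -0.085], TCP at [125.301, -535.522, 231.29] pointing down, gripper open.
Joint ranges: [-2.75, 2.75], [-0.79, 2.1], [0.01, 2.65], [-1.57, 4.71], [0.07, 3.14], [-2.87, 2.87]. Speed limits (rad/s): [2.22, 2.22, 2.79, 3.14, 3.14, 3.14].

### API

Orientations are given as a rotation vector (axis times angle).
In Python, from station import status, capture, camera_model, job, bot gives the robot as it stands. The module is installed in compiled form; this text tells all that it offers.
- The arm moves only by the tool play_rows, never from a script. Its argument "rows" is a list of rows, each a list of 7 numbers: the shift along the tool's x, y, z in m, then the turn, a rotation vector about the tool's x, y, z in rad, then the opening, from 0 (shut) to 1 (fully open). A call has 1 to 12 rows; each row shifts and turns the commanded pose from where the row before left it, along the tool's axes as they then stand; what a row does not reach is not made up. A row lasts 1/12 s, in which the tool goes at most 41.7 mm and 7.16 degrees, less where a joint would pass 70% of its speed; a pose out of reach is approached as far as the arm can. A call with a gripper value outside its range is refused whole. The fingers move at their own pace and stop on an object; "newtons" is the grip in N (left out, the last holds). Time passes only in rows, so rows that do not move let the fingers close. It gives the time, the measured TCP pose, the force and the opening at its end, in the units of the state.
- status.state(): the state, without advancing time (a new reading comes with each control period).
- capture(name): name is "side" or "top"; returns (picture, depth): 480x640x3 uint8, red, green, blue; 480x640 float32, mm along the optical axis (not along the pixel's ray), 0 where there is no reading.
- camera_model(name): a dict with "fx", "fy", "cx", "cy" (pixels), "R" (3x3) and "t" (3): a world point X has camera coordinates R X + t. Camera axes: x right, y down, z forward; pixel columns grow to the right and rows downward; lengths in mm; the calibration is good to about 2 mm. A picture is of the moment at which its call begins. camera_model takes no time and is no camera call.
- job.close_job(): hands the job in, once; it reports no verdict.
The state is a dict: "time": time; "joints": joint angles; "joint_vel": joint speeds; "effort": joint torques, N m; "tcp_pos": TCP position; "tcp_rot": TCP orientation; "contact_force": force on the tool from outside, world axes, zero at the start; "moment": the same for the moment, N m; "grip_width": finger opening in mm.
Only numpy, scipy, OpenCV 4.12 (cv2) and the standard library are available. Lean on these libraries where they do the work, as an engineer would, in place of code of your own. Each camera call takes 0.05 s, during which the arm holds its last target. There are 200 camera calls.

## Working session

There is one attempt and no reset: what is moved stays moved. The work goes in short steps, Python scripts to look and compute and a tool call to move; the robot and the scene stay as the last step left them, time stands still between calls to the robot, and variables do not carry over. Pictures are saved under pics/ and viewed, about 8 in all and at most 12, crops included, and the job is handed in when it is done.

Besides the shell and the picture viewer there is one more tool, called after "Request:" as name(argument=value, ...) on one line, values as JSON. play_rows: Moves the arm, as the interface text tells. Its arguments: {"type":"object","properties":{"rows":{"type":"array","items":{"type":"array","items":{"type":"number"}}},"newtons":{"type":"number"}},"required":["rows"]}

```bash
mkdir -p pics; cat > h.py <<'E'
import numpy as np,cv2
from station import status,capture,camera_model,job,bot
def cam(n):
    m=camera_model(n); return m,np.array(m["R"]),np.array(m["t"])
def cloud(n,d):
    m,R,t=cam(n); v,u=np.mgrid[0:480,0:640]
    P=np.stack([(u-m["cx"])/m["fx"]*d,(v-m["cy"])/m["fy"]*d,d],-1)
    return (P-t)@R
def ray(n,u,v,z):
    m,R,t=cam(n); c=-R.T@t; r=R.T@np.array([(u-m["cx"])/m["fx"],(v-m["cy"])/m["fy"],1])
    return c+r*(z-c[2])/r[2]
def proj(n,X):
    m,R,t=cam(n); p=R@np.array(X)+t; return p[0]/p[2]*m["fx"]+m["cx"],p[1]/p[2]*m["fy"]+m["cy"]
E
python3 - <<'E'
from h import *
for n in("side","top"):
    p,d=capture(n); cv2.imwrite(f"pics/{n}0.png",p[...,::-1]); np.savez(f"{n}0.npz",p=p,d=d)
    m,R,t=cam(n); print(n,m["fx"],-R.T@t,R[2],(d>0).mean())
s=status.state(); print(s["time"],s["tcp_pos"],s["tcp_rot"],s["grip_width"],bot.grip_depth)
E
```

```text
side 585.6549189286376 [-68.95852527 664.94572616 632.33934705] [ 0.54129931 -0.61954222 -0.56847383] 0.99583984375
top 469.25903583333 [ 395.40934363   32.82679578 1017.51972456] [ 0.09854625 -0.03841783 -0.99439062] 0.9959798177083333
0.1 [ 125.24851159 -535.25052207  230.82844008] [-2.46090255e+00  1.95172174e+00  1.22269375e-03] 85.00286819443035 18.700000000000003
```

View pics/top0.png

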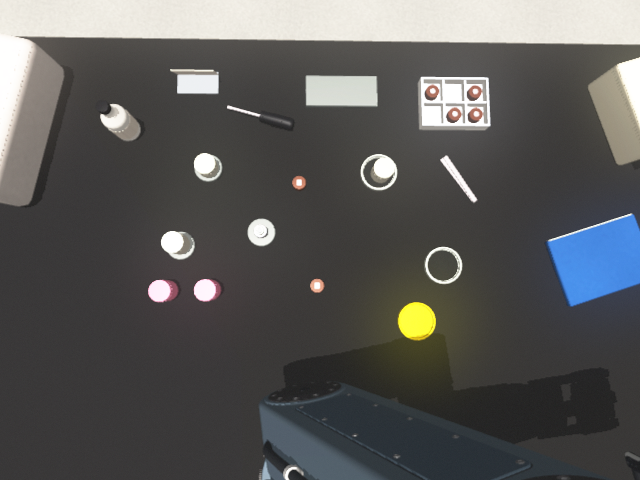

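View pics/side0.png

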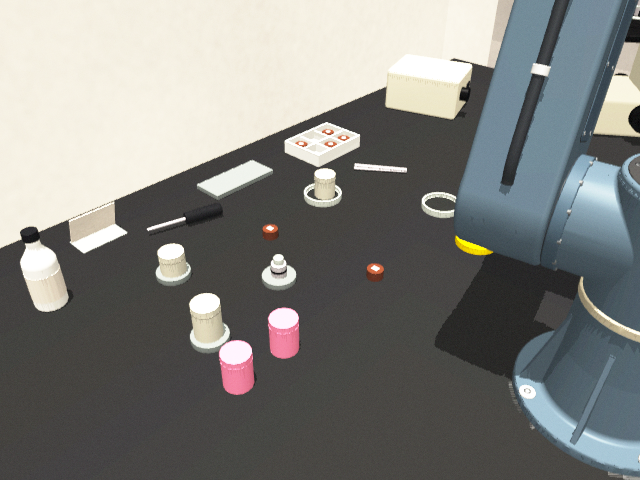

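Top view: the tall cap is at (173,243) on its foot at (180,246), with pink look-alikes just below at (163,291) and (206,290). The short cap is at (205,163) and the bare objective at (261,232). The empty dish is at (444,265), the taken one at (379,172) and the yellow one at (417,321). Side view: the tall cap's top is at (205,300) and the empty dish at (440,205), partly behind the arm.

```bash
python3 - <<'E'
from h import *
T=np.load("top0.npz");S=np.load("side0.npz")
def blob(m,near,mn=20):
    n,l,st,c=cv2.connectedComponentsWithStats(m.astype(np.uint8))
    i=min((i for i in range(1,n) if st[i,4]>mn),key=lambda i:np.hypot(*(c[i]-near)))
    return l==i,c[i]
def circ(P):  # min enclosing circle in xy
    (x,y),r=cv2.minEnclosingCircle(P[:,:2].astype(np.float32)); return np.round([x,y,r],1)
Ct,Cs=cloud("top",T["d"]),cloud("side",S["d"])
print("table z",np.median(Ct[200:230,320:350,2]),np.median(Cs[350:400,330:380,2]))
for nm,ut,us in(("tall",(173,243),(205,300)),("short",(205,163),(172,250)),("pinkA",(206,290),(284,317)),("pinkB",(163,291),(236,350))):
  for n,C,u in(("top",Ct,ut),("side",Cs,us)):
    h=C[u[1],u[0],2]
    m,c=blob(abs(C[...,2]-h)<4,u)
    P=C[m]; z=np.median(P[:,2])
    k=cv2.minEnclosingCircle(np.argwhere(m)[:,::-1].astype(np.float32))
    print(nm,n,"topz",round(float(z),1),"circle",circ(P),"centroid",P[:,:2].mean(0).round(1),m.sum(),c)
# empty dish: bright ring
for nm,u0,us in(("dish",(444,265),(440,205)),("foot",(180,246),None)):
    for n,I,C,u in(("top",T["p"],Ct,u0),("side",S["p"],Cs,us)):
        if u is None: continue
        m=(I.min(-1)>110)
        m,c=blob(m,u); P=C[m]
        e=cv2.fitEllipse(max(cv2.findContours(m.astype(np.uint8),0,1)[0],key=len))
        print(nm,n,c,m.sum(),"z",np.percentile(P[:,2],[5,50,95]).round(1),"circle",circ(P),"ell",e, "ray14",ray(n,*e[0],14).round(1), "inner z",C[u[1],u[0]].round(1))
m=(Ct[...,2]>8)&(Ct[...,2]<17)
m,c=blob(m,(180,246)); print("foot",circ(Ct[m]),m.sum(),np.median(Ct[m][:,2]))
E
```

```text
table z -0.5465904524198011 -1.260354486692275
tall top topz 71.2 circle [487.2 297.4  21.7] centroid [487.1 297.6] 369 [171.52574526 241.31165312]
tall side topz 70.5 circle [486.6 299.4  22.8] centroid [484.5 300.5] 546 [204.39377289 304.62454212]
short top topz 51.6 circle [653.1 240.8  22. ] centroid [653.2 240.4] 298 [203.90604027 162.77852349]
short side topz 50.4 circle [652.2 241.7  24.8] centroid [650.5 243. ] 357 [170.52380952 252.40616246]
pinkA top topz 59.6 circle [390.3 233.4  21.9] centroid [390.9 233.7] 314 [204.08917197 289.34394904]
pinkA side topz 58.5 circle [388.5 234.8  23.7] centroid [389.1 236. ] 525 [283.04761905 318.98095238]
pinkB top topz 59.6 circle [390.  324.   21.9] centroid [390.  324.2] 337 [158.56676558 290.1305638 ]
pinkB side topz 58.6 circle [389.3 326.1  22.7] centroid [388.2 326.4] 653 [235.22817764 353.09800919]
dish top [444.35903614 264.83614458] 415 z [-1.2 10.2 15.8] circle [ 417.6 -140.9  175.2] ell ((443.11627197265625, 264.9267578125), (36.29166793823242, 37.205692291259766), 134.5460968017578) ray14 [ 439.4 -267.7   14. ] inner z [ 439.6 -271.7    7. ]
dish side [437.55314534 204.51409978] 461 z [-1.7  7.3 13.5] circle [200.9 167.2 566.2] ell ((439.2112731933594, 204.25576782226562), (24.369691848754883, 34.72451400756836), 97.17857360839844) ray14 [ 436.2 -254.4   14. ] inner z [ 440.8 -266.5    4.9]
foot top [177.5885486  244.25699068] 751 z [ 7.9 67.7 73.6] circle [450.6 185.8 162.7] ell ((177.68946838378906, 244.30397033691406), (27.139747619628906, 33.95107650756836), 110.99517059326172) ray14 [486.2 300.5  14. ] inner z [477.5 280.4  72. ]
foot [485.3 296.8  29.9] 207 11.242160186536298
```

```bash
cat >> h.py <<'E'
from scipy.spatial.transform import Rotation as Ro
def go(x,y,z):
    s=status.state(); R=Ro.from_rotvec(s["tcp_rot"]).as_matrix(); d=np.array([x,y,z])-s["tcp_pos"]
    print("t",round(s["time"],2),"tcp",s["tcp_pos"].round(1) if hasattr(s["tcp_pos"],"round") else s["tcp_pos"],"need tool mm",(R.T@d).round(1),"tilt",R[:,2].round(4),"x",R[:,0].round(3),"grip",s["grip_width"],"F",np.round(s["contact_force"],2),"j",np.round(s["joints"],2))
E
python3 -c "
from h import *
go(487,298,200)"
```

```text
t 0.1 tcp [ 125.2 -535.3  230.8] need tool mm [-728.9 -542.    31.6] tilt [-2.e-04  1.e-03 -1.e+00] x [ 0.228 -0.974 -0.001] grip 85.00286819443035 F [0.68 0.48 0.29] j [-1.43  0.35  1.65 -0.    1.14 -0.08]
```

Request:
play_rows(rows=[[-0.015,-0.011,0,0,0,0,1],[-0.028,-0.021,0,0,0,0,1],[-0.028,-0.021,0,0,0,0,1],[-0.028,-0.021,0,0,0,0,1],[-0.028,-0.021,0,0,0,0,1],[-0.028,-0.021,0,0,0,0,1],[-0.028,-0.021,0,0,0,0,1],[-0.028,-0.021,0,0,0,0,1],[-0.028,-0.021,0,0,0,0,1],[-0.028,-0.021,0,0,0,0,1],[-0.028,-0.021,0,0,0,0,1],[-0.028,-0.021,0,0,0,0,1]])

```text
time: 1.1
tcp_pos: [287.5, -164.2, 231.3]
tcp_rot: [-2.461, 1.953, -0.0]
contact_force: [1.0, -0.2, 0.1]
grip_width: 85.5
```

Request:
play_rows(rows=[[-0.028,-0.021,0,0,0,0,1],[-0.028,-0.021,0,0,0,0,1],[-0.028,-0.021,0,0,0,0,1],[-0.028,-0.021,0,0,0,0,1],[-0.028,-0.021,0,0,0,0,1],[-0.028,-0.021,0,0,0,0,1],[-0.028,-0.021,0,0,0,0,1],[-0.028,-0.021,0,0,0,0,1],[-0.028,-0.021,0,0,0,0,1],[-0.028,-0.021,0,0,0,0,1],[-0.028,-0.021,0,0,0,0,1],[-0.015,-0.011,0,0,0,0,1]])

```text
time: 2.1
tcp_pos: [450.2, 206.7, 231.0]
tcp_rot: [-2.463, 1.95, 0.0]
contact_force: [0.3, -0.8, 0.4]
grip_width: 85.7
```

```bash
python3 - <<'E'
from h import *
go(487,298,130)
# dish again, now the arm is off it
for n,u,sz in(("top",(444,265),40),("side",(440,205),45)):
    p,d=capture(n); cv2.imwrite(f"pics/{n}1.png",p[...,::-1]); C=cloud(n,d)
    g=(p.min(-1)>110).astype(np.uint8)
    nn,l,st,c=cv2.connectedComponentsWithStats(g); i=min((i for i in range(1,nn) if st[i,4]>60),key=lambda i:np.hypot(*(c[i]-u)))
    m=l==i; P=C[m]; Q=P[(P[:,2]>11)&(P[:,2]<18)]
    Q=Q[np.hypot(Q[:,0]-439,Q[:,1]+267)<60]
    print(n,st[i],c[i],"rim circle",np.round(cv2.minEnclosingCircle(Q[:,:2].astype(np.float32))[0],1),len(Q),"med z",np.median(Q[:,2]))
    k=max(cv2.findContours(m.astype(np.uint8),cv2.RETR_CCOMP,1)[0],key=len)
    cs,hi=cv2.findContours(m.astype(np.uint8),cv2.RETR_CCOMP,1)
    for q,hh in zip(cs,hi[0]):
        if len(q)>20: e=cv2.fitEllipse(q); print("hole" if hh[3]>=0 else "outer",np.round(e[0],1),np.round(e[1],1),"z14",ray(n,*e[0],14).round(1))
    v=C[u[1]-3:u[1]+4,u[0]-3:u[0]+4,2]; print("floor z",np.median(v))
E
```

```text
t 2.1 tcp [450.2 206.7 231. ] need tool mm [-80.4 -56.8 101. ] tilt [ 0.e+00  4.e-04 -1.e+00] x [ 0.229 -0.973 -0.   ] grip 85.70565440542406 F [ 0.26 -0.82  0.4 ] j [0.34 0.25 1.79 0.   1.1  1.68]
top [425 247  38  37 415] [444.35903614 264.83614458] rim circle [ 440.5 -266.9] 188 med z 13.630763108375028
outer [443.1 264.9] [36.3 37.2] z14 [ 439.4 -267.7   14. ]
hole [442.4 265. ] [30.4 31.1] z14 [ 439.3 -266.    14. ]
floor z 5.5099091476151685
side [421 192  40  26 539] [440.38589981 204.80519481] rim circle [ 440.3 -264.9] 137 med z 12.237874875686035
outer [440.5 204.4] [25.4 40.5] z14 [ 434.  -255.6   14. ]
hole [440.6 203.7] [14.  32.2] z14 [ 435.4 -258.2   14. ]
floor z 4.493684285196649
```

View pics/side1.png

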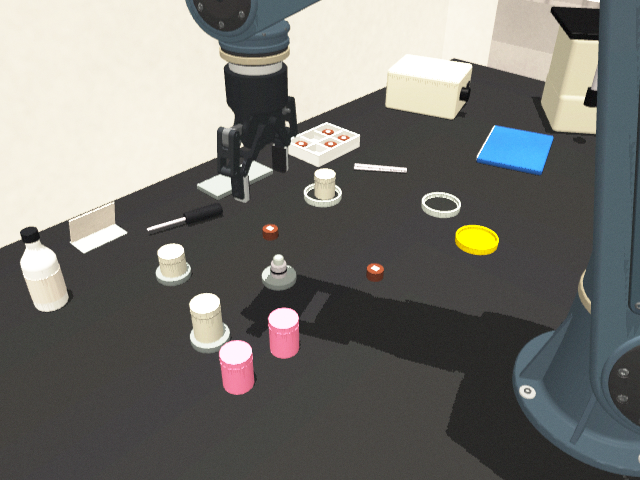

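Side view: the gripper is above the middle of the table. The empty dish at (440,205) is now fully visible, and the tall cap at (207,320) hasn't moved. Cap centre is (487,298) and the dish is (440,-266).

Request:
play_rows(rows=[[-0.01,-0.007,0,0,0,0,1],[-0.02,-0.014,0.005,0,0,0,1],[-0.02,-0.014,0.02,0,0,0,1],[-0.02,-0.014,0.026,0,0,0,1],[-0.01,-0.008,0.03,0,0,0,1],[0,0,0.02,0,0,0,1],[0,0,0,0,0,0,1],[0,0,0,0,0,0,1]])

```text
time: 2.87
tcp_pos: [486.4, 294.1, 130.0]
tcp_rot: [2.459, -1.952, -0.001]
contact_force: [-0.1, -0.0, 0.7]
grip_width: 85.4
```

```bash
python3 - <<'E'
from h import *
go(487,298,32)
p,d=capture("side"); q=cv2.resize(p[200:400,120:340],None,fx=2.5,fy=2.5); cv2.imwrite("pics/side2.png",q[...,::-1])
E
```

```text
t 2.87 tcp [486.4 294.1 130. ] need tool mm [-3.7 -1.7 98. ] tilt [-1.8e-03 -9.0e-04 -1.0e+00] x [ 0.227 -0.974  0.   ] grip 85.41290861779325 F [-0.06 -0.01  0.72] j [ 0.46  0.51  1.69 -0.    0.95  1.8 ]
```

View pics/side2.png

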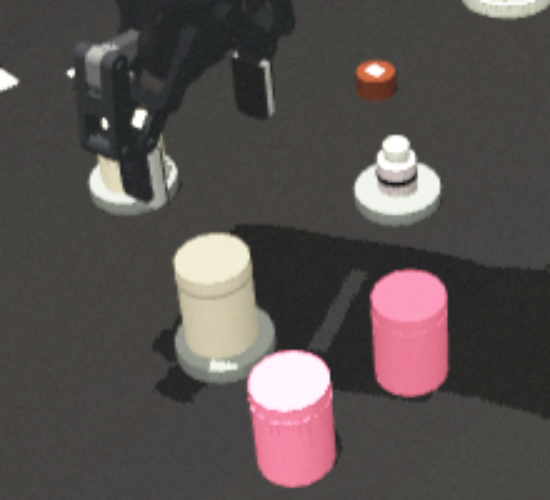

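The crop shows the open fingers on either side of the tall cap (centre at (213,290) in the crop), still above it. The pinks are clear of both fingers. Next I descend.

Request:
play_rows(rows=[[-0.002,-0.001,0.01,0,0,0,1],[-0.002,-0.001,0.015,0,0,0,1],[0,0,0.015,0,0,0,1],[0,0,0.015,0,0,0,1],[0,0,0.015,0,0,0,1],[0,0,0.015,0,0,0,1],[0,0,0.01,0,0,0,1],[0,0,0.006,0,0,0,1],[0,0,0,0,0,0,1],[0,0,0,0,0,0,1]])

```text
time: 3.75
tcp_pos: [488.1, 299.1, 29.9]
tcp_rot: [-2.461, 1.952, -0.0]
contact_force: [0.8, 0.1, 1.0]
grip_width: 85.2
```

Request:
play_rows(rows=[[0,0,0,0,0,0,0.7],[0,0,0,0,0,0,0.6],[0,0,0,0,0,0,0.55],[0,0,0,0,0,0,0.5],[0,0,0,0,0,0,0.45],[0,0,0,0,0,0,0.4],[0,0,0,0,0,0,0.4],[0,0,0,0,0,0,0.4],[0,0,0,0,0,0,0.4],[0,0,0,0,0,0,0.4]], newtons=25)

```text
time: 4.58
tcp_pos: [488.1, 299.1, 30.0]
tcp_rot: [-2.461, 1.952, -0.001]
contact_force: [-1.6, -1.8, 6.2]
grip_width: 44.1
```

```bash
python3 - <<'E'
from h import *
go(487,298,92)
p,d=capture("side"); q=cv2.resize(p[200:400,120:340],None,fx=2.5,fy=2.5); cv2.imwrite("pics/side3.png",q[...,::-1])
E
```

```text
t 4.58 tcp [488.1 299.1  30. ] need tool mm [  0.8   1.2 -62.1] tilt [ 8.e-04  4.e-04 -1.e+00] x [ 0.228 -0.974 -0.   ] grip 44.090827446954265 F [-1.61 -1.76  6.17] j [ 0.47  0.66  1.72 -0.    0.75  1.81]
```

View pics/side3.png

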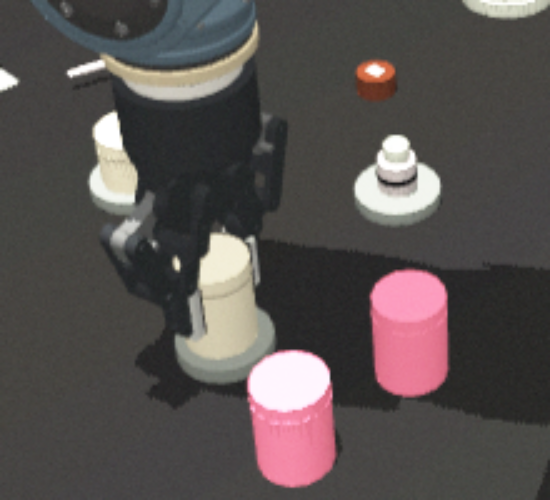

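The fingers are closed on the cap at 44.1 mm, near (215,310) in the crop. The foot stays in place and the pinks are untouched. Next: a straight lift.

Request:
play_rows(rows=[[0,0,-0.004,0,0,0,0.4],[0,0,-0.008,0,0,0,0.4],[0,0,-0.012,0,0,0,0.4],[0,0,-0.015,0,0,0,0.4],[0,0,-0.015,0,0,0,0.4],[0,0,-0.015,0,0,0,0.4],[0,0,-0.015,0,0,0,0.4],[0,0,-0.015,0,0,0,0.4],[0,0,-0.015,0,0,0,0.4],[0,0,-0.01,0,0,0,0.4],[0,0,-0.006,0,0,0,0.4],[0,0,0,0,0,0,0.4]])

```text
time: 5.63
tcp_pos: [488.2, 299.2, 160.9]
tcp_rot: [-2.46, 1.951, -0.002]
contact_force: [-0.4, 0.4, -0.2]
grip_width: 44.2
```

```bash
python3 - <<'E'
from h import *
go(440,-266,160)
p,d=capture("side"); q=cv2.resize(p[130:390,100:340],None,fx=2.2,fy=2.2); cv2.imwrite("pics/side4.png",q[...,::-1])
E
```

```text
t 5.63 tcp [488.2 299.2 160.9] need tool mm [5.394e+02 1.757e+02 2.000e-01] tilt [ 0.0021  0.001  -1.    ] x [ 0.228 -0.974 -0.001] grip 44.16659425054834 F [-0.43  0.36 -0.22] j [ 0.47  0.47  1.66 -0.    1.01  1.81]
```

View pics/side4.png

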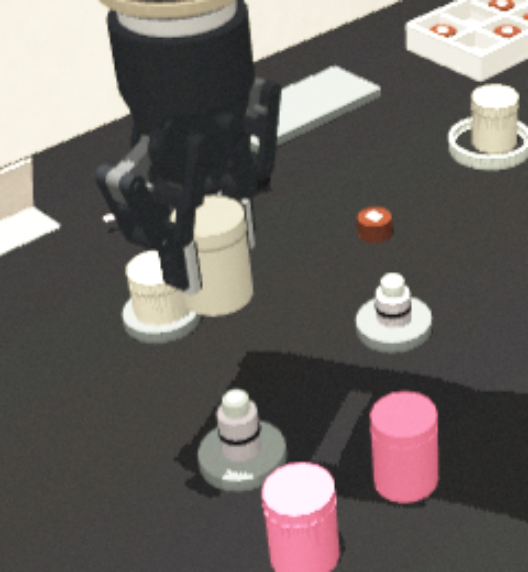

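The cap, at (222,255) in the crop, is held upright well above the objective. The objective stands on its foot at (240,440). Next I carry the cap to the dish.

Request:
play_rows(rows=[[0.007,0.0025,0,0,0,0,0.4],[0.014,0.0045,0,0,0,0,0.4],[0.022,0.007,0,0,0,0,0.4],[0.028,0.009,0,0,0,0,0.4],[0.028,0.009,0,0,0,0,0.4],[0.028,0.009,0,0,0,0,0.4],[0.028,0.009,0,0,0,0,0.4],[0.028,0.009,0,0,0,0,0.4],[0.028,0.009,0,0,0,0,0.4],[0.028,0.009,0,0,0,0,0.4],[0.028,0.009,0,0,0,0,0.4],[0.028,0.009,0,0,0,0,0.4]])

```text
time: 6.68
tcp_pos: [461.0, -12.1, 158.7]
tcp_rot: [2.461, -1.952, -0.002]
contact_force: [0.5, 1.0, -0.1]
grip_width: 44.0
```

Request:
play_rows(rows=[[0.028,0.009,0,0,0,0,0.4],[0.028,0.009,0,0,0,0,0.4],[0.028,0.009,0,0,0,0,0.4],[0.028,0.009,0,0,0,0,0.4],[0.028,0.009,0,0,0,0,0.4],[0.028,0.009,0,0,0,0,0.4],[0.022,0.008,0,0,0,0,0.4],[0.014,0.005,0,0,0,0,0.4],[0.007,0.003,0,0,0,0,0.4],[0,0,0,0,0,0,0.4],[0,0,0,0,0,0,0.4]])

```text
time: 7.6
tcp_pos: [441.6, -231.0, 158.9]
tcp_rot: [2.461, -1.953, -0.002]
contact_force: [0.3, 0.5, -0.8]
grip_width: 43.9
```

```bash
python3 -c "
from h import *
go(440,-266,60)"
```

```text
t 7.6 tcp [ 441.6 -231.   158.9] need tool mm [33.8  9.5 98.9] tilt [-8.e-04  7.e-04 -1.e+00] x [ 0.227 -0.974 -0.001] grip 43.94261743022346 F [ 0.25  0.54 -0.83] j [-0.58  0.35  1.85  0.    0.94  0.77]
```

Request:
play_rows(rows=[[0.008,0.0025,0,0,0,0,0.4],[0.013,0.0035,0.005,0,0,0,0.4],[0.013,0.0035,0.01,0,0,0,0.4],[0,0,0.015,0,0,0,0.4],[0,0,0.015,0,0,0,0.4],[0,0,0.015,0,0,0,0.4],[0,0,0.015,0,0,0,0.4],[0,0,0.01,0,0,0,0.4],[0,0,0.005,0,0,0,0.4],[0,0,0,0,0,0,0.4],[0,0,0,0,0,0,0.4]])

```text
time: 8.52
tcp_pos: [441.0, -266.8, 69.5]
tcp_rot: [-2.462, 1.952, -0.0]
contact_force: [0.7, 0.6, 0.2]
grip_width: 43.7
```

```bash
python3 - <<'E'
from h import *
go(440,-266,24)
p,d=capture("side"); q=cv2.resize(p[80:280,320:540],None,fx=2.5,fy=2.5); cv2.imwrite("pics/side5.png",q[...,::-1])
C=cloud("side",d); m=(p.min(-1)>110)&(p[...,2]<p[...,0])&(np.hypot(C[...,0]-440,C[...,1]+266)<45)&(C[...,2]>30)
P=C[m]; print(m.sum(),P.min(0).round(1),P.max(0).round(1),np.percentile(P,[3,50,97],0).round(1))
E
```

```text
t 8.52 tcp [ 441.  -266.8   69.5] need tool mm [-1.   0.8 45.5] tilt [ 2.e-04 -1.e-04 -1.e+00] x [ 0.228 -0.974  0.   ] grip 43.72008671979822 F [0.7  0.57 0.21] j [-0.63  0.52  1.86 -0.    0.75  0.71]
285 [ 421.4 -259.2   49.3] [ 478.3 -223.3  276.6] [[ 423.1 -254.7   52.1]
 [ 435.7 -244.9   74.7]
 [ 469.7 -227.4  264. ]]
```

View pics/side5.png

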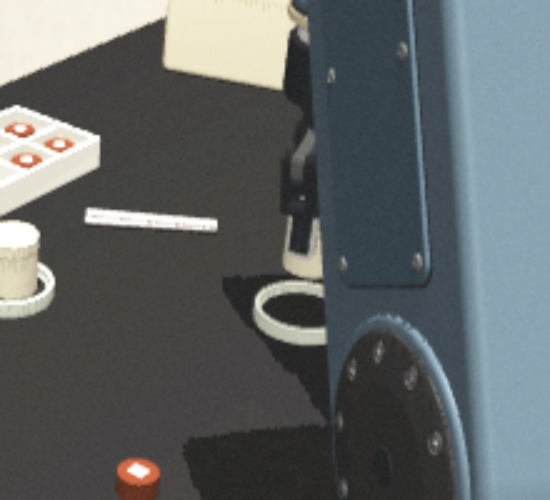

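The cap's lower edge (305,275 in the crop, z about 51) hangs over the dish at (290,310), partly hidden by the arm. I lower slowly and watch the force.

Request:
play_rows(rows=[[0,0,0.005,0,0,0,0.4],[0,0,0.008,0,0,0,0.4],[0,0,0.008,0,0,0,0.4],[0,0,0.007,0,0,0,0.4],[0,0,0.006,0,0,0,0.4],[0,0,0.004,0,0,0,0.4],[0,0,0.003,0,0,0,0.4],[0,0,0.002,0,0,0,0.4],[0,0,0,0,0,0,0.4],[0,0,0,0,0,0,0.4]])

```text
time: 9.4
tcp_pos: [440.9, -266.6, 26.4]
tcp_rot: [-2.461, 1.952, -0.0]
contact_force: [0.0, 0.0, 1.0]
grip_width: 44.5
```

Request:
play_rows(rows=[[0,0,0.001,0,0,0,0.4],[0,0,0.001,0,0,0,0.4],[0,0,0,0,0,0,0.4]])

```text
time: 9.65
tcp_pos: [440.8, -266.6, 24.3]
tcp_rot: [-2.461, 1.952, -0.0]
contact_force: [-0.1, 0.1, -0.7]
grip_width: 43.9
```

Request:
play_rows(rows=[[0,0,0.0007,0,0,0,0.4],[0,0,0,0,0,0,0.4],[0,0,0,0,0,0,0.4]])

```text
time: 9.9
tcp_pos: [440.9, -266.6, 24.0]
tcp_rot: [-2.461, 1.952, -0.0]
contact_force: [-1.2, 0.7, 5.1]
grip_width: 44.0
```

Request:
play_rows(rows=[[0,0,0.0007,0,0,0,0.4],[0,0,0,0,0,0,0.4],[0,0,0,0,0,0,0.4]])

```text
time: 10.15
tcp_pos: [441.0, -266.7, 23.9]
tcp_rot: [2.462, -1.952, 0.001]
contact_force: [-5.3, 2.3, 14.7]
grip_width: 44.0
```

Contact shows at z 24.0, as expected. I ease off 0.7 mm and open slowly.

Request:
play_rows(rows=[[0,0,-0.0007,0,0,0,0.4],[0,0,0,0,0,0,0.5],[0,0,0,0,0,0,0.55],[0,0,0,0,0,0,0.6],[0,0,0,0,0,0,0.7],[0,0,0,0,0,0,0.8],[0,0,0,0,0,0,0.9],[0,0,0,0,0,0,1],[0,0,0,0,0,0,1],[0,0,0,0,0,0,1],[0,0,0,0,0,0,1]])

```text
time: 11.07
tcp_pos: [440.8, -266.6, 23.6]
tcp_rot: [-2.461, 1.952, 0.0]
contact_force: [1.0, 0.7, 0.2]
grip_width: 85.3
```

Request:
play_rows(rows=[[0,0,-0.005,0,0,0,1],[0,0,-0.01,0,0,0,1],[0,0,-0.015,0,0,0,1],[0,0,-0.02,0,0,0,1],[0,0,-0.02,0,0,0,1],[0,0,-0.02,0,0,0,1],[0,0,-0.02,0,0,0,1],[0,0,-0.02,0,0,0,1],[0,0,-0.02,0,0,0,1],[0,0,-0.02,0,0,0,1],[0,0,-0.01,0,0,0,1],[0,0,0,0,0,0,1]])

```text
time: 12.07
tcp_pos: [441.6, -267.1, 206.2]
tcp_rot: [-2.461, 1.952, -0.007]
contact_force: [0.4, -0.0, 0.9]
grip_width: 85.2
```

Request:
play_rows(rows=[[-0.01,-0.003,0,0,0,0,1],[-0.02,-0.006,0,0,0,0,1],[-0.025,-0.008,0,0,0,0,1],[-0.025,-0.008,0,0,0,0,1],[-0.025,-0.008,0,0,0,0,1],[-0.025,-0.008,0,0,0,0,1],[-0.025,-0.008,0,0,0,0,1],[-0.025,-0.008,0,0,0,0,1],[-0.025,-0.008,0,0,0,0,1],[-0.02,-0.006,0,0,0,0,1],[-0.01,-0.003,0,0,0,0,1],[0,0,0,0,0,0,1]])

```text
time: 13.07
tcp_pos: [458.7, -19.1, 202.6]
tcp_rot: [2.463, -1.949, -0.003]
contact_force: [0.4, -1.6, 0.3]
grip_width: 85.9
```

```bash
python3 - <<'E'
from h import *
go(440,-266,24)
for n in("side","top"):
    p,d=capture(n); cv2.imwrite(f"pics/{n}6.png",p[...,::-1]); C=cloud(n,d)
    for nm,x,y,z in(("cap",440,-266,66),("short",653,241,52),("longfoot",487,298,12)):
        m=(np.hypot(C[...,0]-x,C[...,1]-y)<45)&(abs(C[...,2]-z)<4); P=C[m]
        if len(P): print(n,nm,len(P),"z",np.median(P[:,2]).round(1),"circle",np.round(cv2.minEnclosingCircle(P[:,:2].astype(np.float32))[0],1),np.round(cv2.minEnclosingCircle(P[:,:2].astype(np.float32))[1],1))
E
```

```text
t 13.07 tcp [458.7 -19.1 202.6] need tool mm [236.2  74.7 178.5] tilt [-1.9e-03  5.0e-04 -1.0e+00] x [ 0.23  -0.973 -0.001] grip 85.91571928503485 F [ 0.38 -1.62  0.3 ] j [-0.14  0.22  1.91  0.    1.01  1.2 ]
side cap 196 z 64.4 circle [ 438.8 -267.4] 25.1
side short 334 z 50.4 circle [652.3 240.1] 23.7
side longfoot 620 z 10.7 circle [484.2 298.5] 30.5
top cap 343 z 65.6 circle [ 439.7 -267.2] 22.0
top short 329 z 51.6 circle [653.6 240.7] 22.1
top longfoot 420 z 11.4 circle [485.8 297.1] 30.3
```

View pics/side6.png

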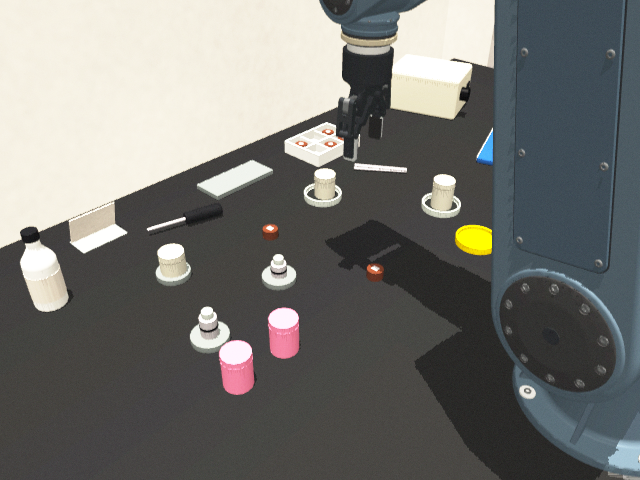

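View pics/top6.png

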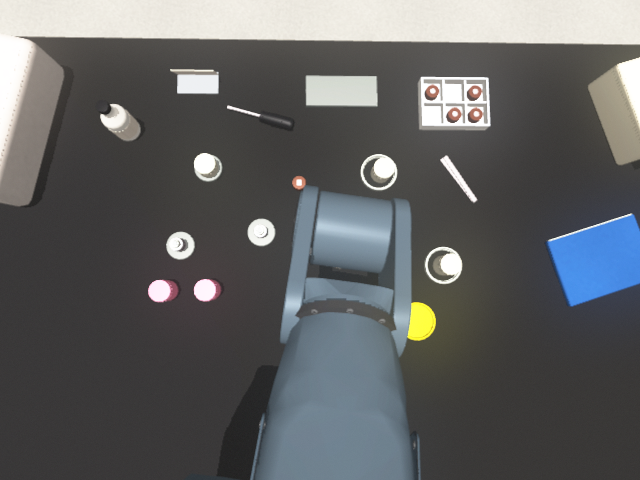

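Side view: the cap stands upright in the empty dish at (442,195). The long objective is bare at (209,328), the short cap is still on at (172,262), and the gripper is clear. The top view agrees: cap at (449,264) in its dish, yellow dish and pinks unmoved.

```bash
python3 -c "
from station import job
print(job.close_job())"
```

```text
the job is handed in; nothing more can be done
None
```

I lifted the tall cap straight off the long objective and set it open end down in the empty dish. I then backed the gripper clear and handed the job in at about 13 s of the 40 s allowed. No verdict was reported.

- **Cap placement:** both cameras show the cap upright and about 1–2 mm from the dish's axis. Its top is at z of about 65–66 mm (text: 66 mm), so its centre is about 30 mm above the floor.
- **Set-down:** contact came at the expected height. The contact force peaked at about 15 N during the final press, then fell to near zero before I withdrew.
- **Everything else:** the long foot and the short cap are within about 1–2 mm of where they started. The pink and yellow look-alikes look unmoved.
- **Disagreements:** the first side-view estimate of the dish by ellipse and ray was 9–12 mm off. I used the depth-based rim circles instead, which agreed to about 2 mm between the two views. One carry move stopped 35 mm short of the dish because the rows I wrote added up short; I corrected it before lowering.

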